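Fit the lemon reamer into the mixer's quick-change hub

TASK

Fit the yellow lemon reamer to the turquoise mixer: pull the black spring collar of the hub down until it stays caught, then take the reamer from the wooden rack, lower its shank into the hub and turn it by feel under a light push until its tongue drops into the hidden drive slot, it is fully home and the collar springs up by itself; then let go. Be gentle: never lean on the hub with the reamer by more than about 25 N. Leave the masher, bowl, container and wooden spoon alone.

Things in the scene. Friction and masses are not known exactly. Their poses are not given: they have to be found in the camera images.
- mixer: Turquoise mixer base, fixed, a low block 220 x 170 x 110 mm (its x, y, z) with a steel band; origin at the centre of its underside, on the counter. On its flat top stands the hub, a steel socket tube with a black collar around it.
- socket_mouth (a point): Centre of the hub's open mouth, the flat rim of the upright steel socket tube: 155 mm above the counter, 45 above the mixer's top; axes as the mixer's. Bore 24 mm, rim 35 mm across, with a brass trip button 3.5 mm high on it at its +y side. While the collar is up, two lock pins in the bore, 11.5 mm below the rim, stop a shank; caught down, they are drawn back.
- spindle_top (a point): In the bore, 29 mm below the rim: flat top of the steel drive spindle, hard to see. A straight slot runs across it, 7.5 mm wide, 8 mm deep, at an unknown angle within 0.75 rad either way of the mixer's x axis (this point does not show it). The geared spindle does not turn.
- collar (a joint): How far the collar is pulled down, m: 0 up (sprung, locked), stop at 0.0125. Its spring pushes up with 4 N at the top, 7 N at the bottom. Pulled beyond about 0.0105 and let go, a catch holds it at about 0.009. A flange pressing the brass button (about 6 N) trips the catch some 1 mm before home; the collar then springs up to 0 and locks the shank.
- collar_mid (a point): Centre, on the axis, of the ribbed black collar with orange top bead: a ring 50 mm outside, 53 over ribs and bead, 24 mm high, its upper edge 12 mm above this point. When up, its lower edge is 19 mm above the mixer's top. The point moves down with the collar. Grip it across from above on any yaw, or push its upper edge down.
- reamer_grip (a point): Centre of the white grip block, 52 x 40 x 24 mm (its x, y, z), of the loose lemon reamer (about 0.2 kg), standing shank down in one of the rack's two holes. z up; grip it across its 40 mm (y axis). On the block a yellow ribbed cone, 26 mm high, 38 mm wide. Below it a neck 20 mm long (18 mm wide, with the flange), then the shank.
- reamer_seat (a point): Centre of the underside of the reamer's steel stop flange (30 mm wide), 32 mm below reamer_grip; axes as the block's. Below it the steel shank, 22 mm wide, 28 mm long, with a groove and a 2 mm end chamfer. Fully home, the flange rests on the socket's rim and this point coincides with socket_mouth.
- tongue_tip (a point): Lower end of the reamer's drive tongue, 35 mm below reamer_seat: a flat bar under the shank, 18 x 5 x 7 mm, its 18 mm side along the grip block's x axis. It must enter the spindle's slot (a half turn is the same). Resting on the spindle beside the slot, the reamer stands 6 mm above home.
- rack: Fixed wooden rack, 85 x 205 x 50 mm (its x, y, z); origin at the centre of its underside. Two holes 25 mm wide, 42 mm deep, at its y = -55 and +55 mm; the attachments stand in them, their flanges resting on its top. Which attachment is in which hole varies.
- masher_top (a point): The other attachment in the rack, with a round red disc 48 mm wide on top; this point is the centre of the disc's top, 38 mm above the rack's top. Leave it.
- bowl: Loose stainless bowl, 130 mm wide, 50 mm high; origin at the centre of its underside. Leave it.
- container: Loose clear plastic container with turquoise snap lid, 108 x 138 x 62 mm; origin at the centre of its underside. Leave it.
- woodspoon: Loose wooden spoon, 260 mm long along its x, lying on the counter beside the mixer. Leave it.
Mind the look-alikes: they are no part of the job. Of the things that look like the part that bears reamer_grip, the middle-sized one is meant.

How it is judged:
By the outcome, as a careful person would: the job done as asked, in the order asked, and still so for the second after the job is handed in, with the robot touching nothing.
It also fails if it takes over 69 s, if anything falls off the work surface, if the arm or the gripper's body presses on something with over 40 N, if the wrist force passes 120 N, or if a joint passes its speed limit or range.

ROBOT

A 6-joint arm with a two-finger parallel gripper is mounted at the origin on the work surface. World frame = base frame: x ahead of the robot, y to its left, z up, the work surface at z = 0. Lengths are in m, angles in rad, forces in N, time in s.
With the tool pointing down it reaches from about 0.4 to 0.825 m from the base axis. Payload 7 kg.
Tool frame: the origin (TCP) lies at the very end of the fingers, on their centre line; the grasp point (between the pads) lies 19 mm behind it; z points along the fingers, x is the direction in which the jaws open and shut, and the axes are right-handed (so a half turn about z gives the same grasp; the last joint's range is limited). The gripper opens to 85 mm and grips with 20 to 120 N. Pads are 22 mm wide; open, the fingers measure 114 mm over their backs; the gripper's body (76 mm by 85 mm) begins 54 mm behind the grasp point. The pads swing forward as they close: fully open they stand 13 mm farther back than shut.
Start: joints at [1.496, 0.359, 0.012, 0, -1.224, -0.288], TCP at [0.24, 0.631, 0.231] pointing down, gripper open.
Joint ranges: [-3.07, 3.07], [-1.43, 2.12], [-1.02, 1.25], [-3.03, 1.67], [-3.05, -0], [-3.03, 3.03]. Speed limits (rad/s): [2.39, 2.39, 3.01, 3.14, 3.14, 3.14].

INTERFACE

Orientations are given as a unit quaternion [x, y, z, w].
In Python, from station import sense, snapshot, get_calibration, finish_job gives the robot as it stands.
- The arm moves only by the tool drive_tool, never from a script. Its argument "series" is one flat list of numbers, 7 for each row, row after row: the turn, a rotation vector about the tool's x, y, z in rad, then the shift along the tool's x, y, z in m, then the opening, from -1 (shut) to 1 (fully open). A call has 1 to 20 rows; each row shifts and turns the pose as measured when the row begins, along the tool's axes as they then stand; what a row does not reach is not made up. A row lasts 1/8 s, in which the tool goes at most 62.5 mm and 10.7 degrees, less where a joint would pass 70% of its speed; a pose out of reach is approached as far as the arm can. A call is refused whole if a number of a shift passes 0.0625 or a number of a turn 0.188, either way. A call with a gripper value outside its range is refused whole. The fingers move at their own pace and stop on an object; "newtons" is the grip in N (left out, the last holds). Time passes only in rows, so rows that do not move let the fingers close. It gives the time, the measured TCP pose, the force and the opening at its end, in the units of the state.
- sense(): the state, without advancing time (a new reading comes with each control period).
- snapshot(name): name is "scene" or "top" or "wrist"; returns (picture, depth): 400x640x3 uint8, red, green, blue; 400x640 float32, m along the optical axis (not along the pixel's ray), 0 where there is no reading.
- get_calibration(name): a dict with "fx", "fy", "cx", "cy" (pixels), "cam_to_world" (4x4, takes a point from camera to world coordinates). Camera axes: x right, y down, z forward; pixel columns grow to the right and rows downward; lengths in m; the calibration is good to about 2 mm. A picture is of the moment at which its call begins: read the wrist's pose just before it. get_calibration takes no time and is no camera call; for the wrist camera it gives the pose at the moment of the call.
- finish_job(): hands the job in, once; it reports no verdict.
The state is a dict: "t": time; "joints": joint angles; "dq": joint speeds; "joint_torque": joint torques, N m; "tool_pos": TCP position; "ee_rot": TCP orientation; "ft_force": force on the tool from outside, world axes, zero at the start; "moment": the same for the moment, N m; "opening": finger opening in m.
Only numpy, scipy, OpenCV 4.12 (cv2) and the standard library are available. Lean on these libraries where they do the work, as an engineer would, in place of code of your own. Each camera call takes 0.05 s, during which the arm holds its last target.

## Working session

There is one attempt and no reset: what is moved stays moved. The work goes in short steps, Python scripts to look and compute and a tool call to move; the robot and the scene stay as the last step left them, time stands still between calls to the robot, and variables do not carry over. Pictures are saved under pics/ and viewed, and the job is handed in when it is done.

Besides the shell and the picture viewer there is one more tool, called after "Emit:" as name(argument=value, ...) on one line, values as JSON. drive_tool: Moves the arm, as the interface text tells. Its arguments: {"type":"object","properties":{"series":{"type":"array"},"newtons":{"type":"number"}},"required":["series"]}

```bash
ls; mkdir -p pics
python3 - <<'E'
from station import *
import cv2,numpy as np
s=sense();print({k:np.round(v,3).tolist() for k,v in s.items()})
for n in ["scene","top"]:
    p,d=snapshot(n);cv2.imwrite(f"pics/{n}0.png",p[:,:,::-1]);np.save(f"pics/{n}0.npy",d)
    c=get_calibration(n);print(n,c)
E
```

```text
pics
{'t': 0.0, 'joints': [1.496, 0.359, 0.011, -0.0, -1.224, -0.288], 'dq': [-0.001, 0.0, -0.0, -0.001, -0.0, -0.0], 'joint_torque': [-0.001, -58.332, 29.343, 6.937, -0.006, 0.0], 'tool_pos': [0.239, 0.631, 0.23], 'ee_rot': [-0.568, 0.823, -0.001, -0.001], 'ft_force': [0.231, 0.617, -0.299], 'moment': [-0.008, 0.032, 0.044], 'opening': 0.085}
scene {'fx': 369.66630170029384, 'fy': 369.66630170029384, 'cx': 319.2742978275649, 'cy': 200.79163432075276, 'cam_to_world': array([[-0.16939531,  0.70118271, -0.69256627,  1.15220708],
       [ 0.98553819,  0.11735289, -0.12224062,  0.05574837],
       [-0.00443836, -0.7032575 , -0.71092137,  0.7600289 ],
       [ 0.        ,  0.        ,  0.        ,  1.        ]])}
top {'fx': 383.4887037566942, 'fy': 383.4887037566942, 'cx': 323.40925397971165, 'cy': 201.62465424302792, 'cam_to_world': array([[-0.0240647 , -0.99702424,  0.07323623,  0.4616399 ],
       [-0.99947474,  0.02240383, -0.02341598, -0.05386576],
       [ 0.02170552, -0.07376126, -0.99703969,  1.25889865],
       [ 0.        ,  0.        ,  0.        ,  1.        ]])}
```

View pics/scene0.png

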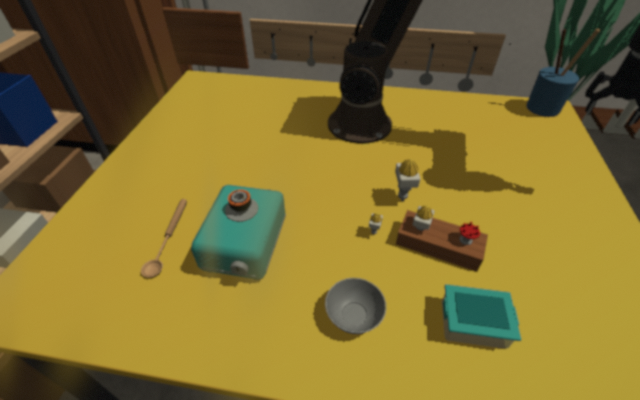

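View pics/top0.png

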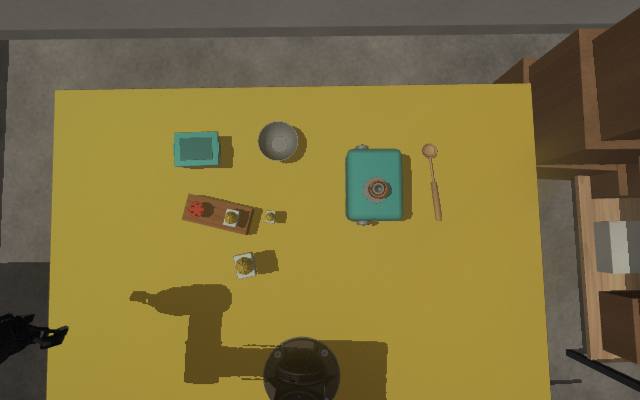

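The top view shows the mixer around (375,185) with its hub at (377,188). The rack is at (218,214), with the masher's red disc at (197,209) and the middle-sized reamer at (232,217). The larger look-alike is at (245,265) and the smaller at (270,216). I'll get coarse positions next.

```bash
cat > h.py <<'E'
import numpy as np,cv2
from station import *
from scipy.spatial.transform import Rotation as R
def ray(c,u,v):
    d=np.array([(u-c['cx'])/c['fx'],(v-c['cy'])/c['fy'],1.]);T=np.array(c['cam_to_world'])
    return T[:3,3],T[:3,:3]@d
def onz(c,u,v,z):
    o,d=ray(c,u,v);return o+d*(z-o[2])/d[2]
def cloud(c,d):
    v,u=np.mgrid[:d.shape[0],:d.shape[1]];T=np.array(c['cam_to_world'])
    P=np.stack([(u-c['cx'])/c['fx']*d,(v-c['cy'])/c['fy']*d,d],-1)
    return P@T[:3,:3].T+T[:3,3]
def grab(tag):
    s=sense();c=get_calibration("wrist");p,d=snapshot("wrist")
    cv2.imwrite(f"pics/{tag}.png",p[:,:,::-1]);np.savez(f"pics/{tag}.npz",p=p,d=d,**{k:c[k] for k in c})
    return s,c,p,d
def load(tag):
    z=np.load(f"pics/{tag}.npz");return {k:z[k] for k in('fx','fy','cx','cy','cam_to_world')},z['p'],z['d']
E
python3 - <<'E'
from h import *
c=get_calibration("top");p=cv2.imread("pics/top0.png");d=np.load("pics/top0.npy")
P=cloud(c,d)
for n,(u,v),z in [("hub",(377.5,188.5),.155),("reamer",(232,217),.12),("masher",(197,209),.088),("big",(245,265),.15),("small",(270,216),.05)]:
    print(n,onz(c,u,v,z).round(3),P[int(v),int(u)].round(3))
hsv=cv2.cvtColor(p,cv2.COLOR_BGR2HSV)
m=cv2.inRange(hsv,(80,80,40),(95,255,255));n,l,st,ce=cv2.connectedComponentsWithStats(m)
for i in range(1,n):
    if st[i,4]>300:
        r=cv2.minAreaRect(np.argwhere(l==i)[:,::-1].astype(np.float32));b=cv2.boxPoints(r)
        print(st[i],[onz(c,*q,.11).round(3).tolist() for q in b],onz(c,*r[0],.11).round(3))
z=P[...,2]; m=((z>.035)&(z<.06)).astype(np.uint8)[:,:]
n,l,st,ce=cv2.connectedComponentsWithStats(m)
for i in range(1,n):
    if st[i,4]>150 and 150<ce[i,0]<300:
        r=cv2.minAreaRect(np.argwhere(l==i)[:,::-1].astype(np.float32));b=cv2.boxPoints(r)
        print(st[i],[onz(c,*q,.05).round(3).tolist() for q in b],onz(c,*r[0],.05).round(3))
cv2.imwrite("pics/zoom.png",cv2.resize(p[120:290,160:420],None,fx=3,fy=3,interpolation=cv2.INTER_CUBIC))
s=cv2.imread("pics/scene0.png")
cv2.imwrite("pics/zoom2.png",cv2.resize(s[140:340,180:530],None,fx=2.2,fy=2.2,interpolation=cv2.INTER_CUBIC))
cw=get_calibration("wrist");T=np.array(cw['cam_to_world']);s=sense()
Rt=R.from_quat(s['ee_rot']).as_matrix();print(cw['fx'],cw['cx'],cw['cy']);print("cam in tool",(Rt.T@(T[:3,3]-s['tool_pos'])).round(4),(Rt.T@T[:3,:3]).round(3));print(Rt.round(3))
E
```

```text
hub [ 0.577 -0.238  0.155] [ 0.582 -0.241  0.126]
reamer [0.506 0.191 0.12 ] [0.506 0.191 0.116]
masher [0.534 0.303 0.088] [0.534 0.303 0.089]
big [0.367 0.148 0.15 ] [0.366 0.15  0.141]
small [0.509 0.087 0.05 ] [0.508 0.083 0.08 ]
[174 132  45  34 746] [[0.763, 0.367, 0.11], [0.765, 0.234, 0.11], [0.666, 0.231, 0.11], [0.664, 0.364, 0.11]] [0.714 0.299 0.11 ]
[ 348  150   53   69 2894] [[0.702, -0.159, 0.11], [0.699, -0.318, 0.11], [0.491, -0.31, 0.11], [0.495, -0.153, 0.11]] [ 0.596 -0.235  0.11 ]
[258 121  40  40 354] [[0.814, 0.121, 0.05], [0.812, -0.004, 0.05], [0.685, -0.001, 0.05], [0.688, 0.122, 0.05]] [0.749 0.06  0.05 ]
[ 182  193   71   42 1368] [[0.506, 0.363, 0.05], [0.588, 0.344, 0.05], [0.535, 0.141, 0.05], [0.452, 0.162, 0.05]] [0.52  0.253 0.05 ]
314.8412937318992 312.13911886570736 199.38005190357939
cam in tool [ 0.0002 -0.0754 -0.1432] [[ 1.     0.     0.   ]
 [-0.     0.955  0.298]
 [-0.    -0.298  0.955]]
[[-0.355 -0.935 -0.   ]
 [-0.935  0.355 -0.001]
 [ 0.002 -0.    -1.   ]]
```

View pics/zoom.png

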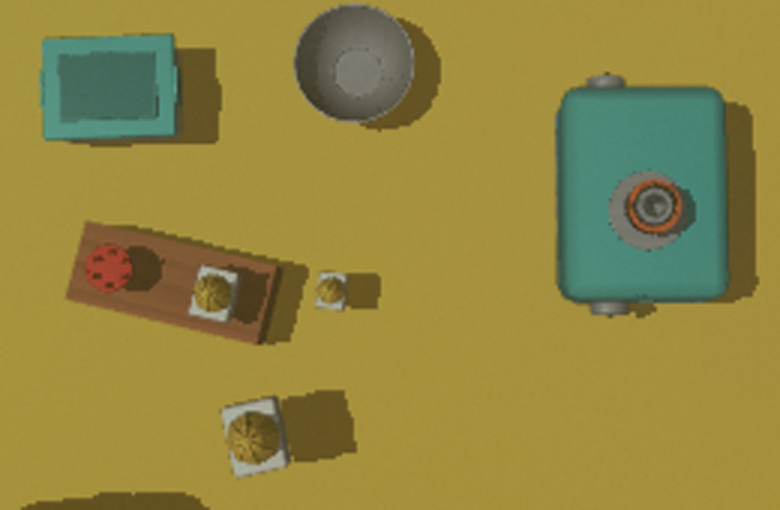

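View pics/zoom2.png

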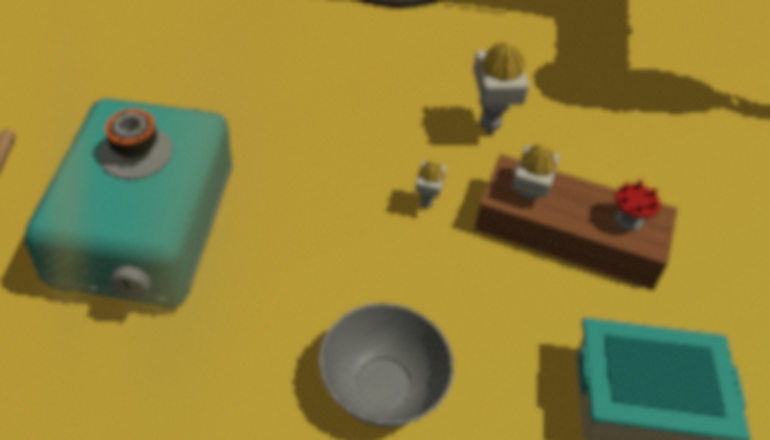

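The middle-sized reamer sits in the rack at about (0.506, 0.191), and the hub is at about (0.577, -0.238). I'll put the wrist camera directly above the hub.

```bash
cat >> h.py <<'E'
def yawR(a): # tool down, tool x at world angle a
    x=np.array([np.cos(a),np.sin(a),0]);z=np.array([0,0,-1.]);return np.stack([x,np.cross(z,x),z],1)
def plan(pos,yaw,op,n=None,spin=0,vmax=.055,extra=0):
    s=sense();p0=np.array(s['tool_pos']);R0=R.from_quat(s['ee_rot']);R1=R.from_matrix(yawR(yaw))
    rv=(R0.inv()*R1).as_rotvec()   # in tool frame
    if spin and rv[2]*spin<0:
        a=np.linalg.norm(rv);rv=rv*(a-2*np.pi)/a
    dp=np.array(pos)-p0
    if n is None:n=int(max(np.ceil(np.linalg.norm(dp)/vmax),np.ceil(np.linalg.norm(rv)/.165),1))
    out=[]
    for k in range(n):
        Rk=R0*R.from_rotvec(rv*k/n)
        out.append(list(np.round(rv/n,3))+list(np.round(Rk.inv().apply(dp/n),4))+[op])
    print("n",n,"dp",dp.round(4),"rv",rv.round(3))
    print("["+",\n".join(",".join("%g"%v for v in r) for r in out)+"]")
def st():
    s=sense();M=R.from_quat(s['ee_rot']).as_matrix()
    print("t%.2f"%s['t'],"pos",np.round(s['tool_pos'],4),"yaw %.4f"%np.arctan2(M[1,0],M[0,0]),"z",M[:,2].round(3),"F",np.round(s['ft_force'],2),"M",np.round(s['moment'],2),"op %.4f"%s['opening'],"q",np.round(s['joints'],2))
E
python3 -c "
from h import *
plan([.652,-.238,.2],np.pi/2,1,spin=1)"
```

```text
n 18 dp [ 0.4126 -0.8687 -0.0304] rv [-2.000e-03 -0.000e+00  2.779e+00]
[-0,-0,0.154,0.037,-0.0386,0.0018,1,
-0,-0,0.154,0.0306,-0.0438,0.0017,1,
-0,-0,0.154,0.0235,-0.048,0.0017,1,
-0,-0,0.154,0.0159,-0.051,0.0017,1,
-0,-0,0.154,0.0078,-0.0528,0.0017,1,
-0,-0,0.154,-0.0004,-0.0534,0.0017,1,
-0,-0,0.154,-0.0086,-0.0527,0.0017,1,
-0,-0,0.154,-0.0166,-0.0508,0.0017,1,
-0,-0,0.154,-0.0242,-0.0476,0.0017,1,
-0,-0,0.154,-0.0313,-0.0433,0.0017,1,
-0,-0,0.154,-0.0375,-0.038,0.0017,1,
-0,-0,0.154,-0.0429,-0.0318,0.0017,1,
-0,-0,0.154,-0.0473,-0.0248,0.0017,1,
-0,-0,0.154,-0.0506,-0.0172,0.0017,1,
-0,-0,0.154,-0.0526,-0.0093,0.0017,1,
-0,-0,0.154,-0.0534,-0.0011,0.0017,1,
-0,-0,0.154,-0.0529,0.0072,0.0017,1,
-0,-0,0.154,-0.0512,0.0152,0.0017,1]
```

Emit:
drive_tool(series=[0, 0, 0.154, 0.037, -0.039, 0, 1, 0, 0, 0.154, 0.031, -0.044, 0, 1, 0, 0, 0.154, 0.024, -0.048, 0, 1, 0, 0, 0.154, 0.016, -0.051, 0, 1, 0, 0, 0.154, 0.008, -0.053, 0, 1, 0, 0, 0.154, 0, -0.053, 0, 1, 0, 0, 0.154, -0.009, -0.053, 0, 1, 0, 0, 0.154, -0.017, -0.051, 0, 1, 0, 0, 0.154, -0.024, -0.048, 0, 1])

```text
t: 1.23
tool_pos: [0.4411, 0.1791, 0.2283]
ee_rot: [0.108, 0.994, -0.004, -0.001]
ft_force: [1.2, 0.3, -0.4]
opening: 0.085
```

```bash
python3 -c "
from h import *
st()
plan([.652,-.238,.2],np.pi/2,1,spin=1)"
```

```text
t1.23 pos [0.4411 0.1791 0.2283] yaw 2.9246 z [-0.002 -0.007 -1.   ] F [ 1.17  0.25 -0.4 ] M [ 0.11 -0.15  0.04] op 0.0850 q [ 0.8   0.03 -0.41  0.   -1.13 -1.02]
n 9 dp [ 0.2109 -0.4171 -0.0283] rv [-0.006  0.004  1.354]
[-0.001,0,0.15,-0.0329,-0.0402,0.0034,1,
-0.001,0,0.15,-0.0385,-0.0348,0.0034,1,
-0.001,0,0.15,-0.0433,-0.0286,0.0033,1,
-0.001,0,0.15,-0.0471,-0.0218,0.0033,1,
-0.001,0,0.15,-0.0498,-0.0145,0.0033,1,
-0.001,0,0.15,-0.0515,-0.0069,0.0032,1,
-0.001,0,0.15,-0.0519,0.0009,0.0032,1,
-0.001,0,0.15,-0.0512,0.0087,0.0032,1,
-0.001,0,0.15,-0.0493,0.0162,0.0032,1]
```

Emit:
drive_tool(series=[0, 0, 0.15, -0.033, -0.04, 0.003, 1, 0, 0, 0.15, -0.039, -0.035, 0.003, 1, 0, 0, 0.15, -0.043, -0.029, 0.003, 1, 0, 0, 0.15, -0.047, -0.022, 0.003, 1, 0, 0, 0.15, -0.05, -0.015, 0.003, 1, 0, 0, 0.15, -0.052, -0.007, 0.003, 1, 0, 0, 0.15, -0.052, 0.001, 0.003, 1, 0, 0, 0.15, -0.051, 0.009, 0.003, 1, 0, 0, 0.15, -0.05, 0.016, 0.003, 1, 0, 0, 0, 0, 0, 0, 1, 0, 0, 0, 0, 0, 0, 1])

```text
t: 2.6
tool_pos: [0.6474, -0.2623, 0.1979]
ee_rot: [0.724, 0.69, -0.005, -0.001]
ft_force: [-0.6, 0.1, 0.6]
opening: 0.0857
```

```bash
python3 -c "
from h import *
st()
s,c,p,d=grab('w1')
b=cv2.resize(p[:,:,::-1],None,fx=1.25,fy=1.25);cv2.imwrite('pics/w1v.png',b)
g=p[20:200,200:420,::-1];cv2.imwrite('pics/w1z.png',np.clip(cv2.resize(g,None,fx=3.3,fy=3.3,interpolation=cv2.INTER_CUBIC)*1.6,0,255))"
```

```text
t2.60 pos [ 0.6474 -0.2623  0.1979] yaw 1.5234 z [-0.008 -0.005 -1.   ] F [-0.61  0.14  0.64] M [ 0.07 -0.08  0.04] op 0.0857 q [-0.1   0.42  0.03  0.01 -1.18 -1.52][ WARN:0@2.488] global loadsave.cpp:1063 imwrite_ Unsupported depth image for selected encoder is fallbacked to CV_8U.
```

View pics/w1v.png

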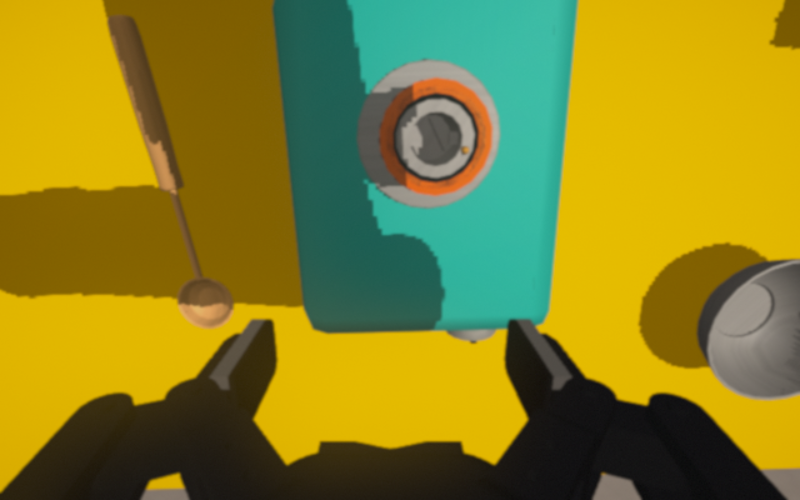

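View pics/w1z.png

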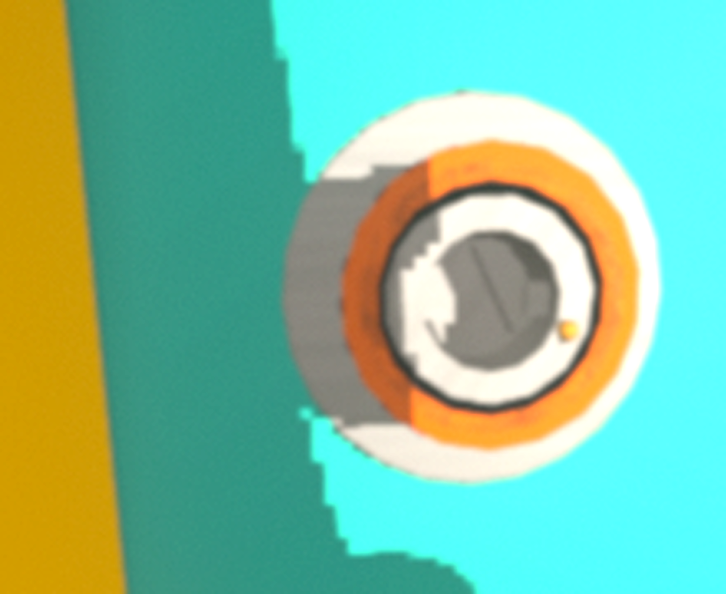

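The wrist view shows the hub at about (437,135) in the enlarged view, with the orange bead, steel rim and brass button on the right (+y). In the bore there is a faint dark line running down and to the right, possibly an edge of the slot. Next I'll measure the hub centre.

```bash
cat >> h.py <<'E'
def hub(c,p,zbead=.1515):
    hsv=cv2.cvtColor(p,cv2.COLOR_RGB2HSV)
    m=cv2.inRange(hsv,(4,150,60),(16,255,255))
    m=cv2.morphologyEx(m,cv2.MORPH_CLOSE,np.ones((5,5),np.uint8))
    cs,_=cv2.findContours(m,cv2.RETR_EXTERNAL,cv2.CHAIN_APPROX_NONE)
    k=max(cs,key=cv2.contourArea)[:,0,:].astype(float)
    W=np.array([onz(c,u,v,zbead) for u,v in k])[:,:2]
    (cx,cy),r=cv2.minEnclosingCircle(W.astype(np.float32))
    A=np.c_[2*W,np.ones(len(W))];x=np.linalg.lstsq(A,(W**2).sum(1),rcond=None)[0]
    print("bead centre LSQ",x[:2].round(4),"r",np.sqrt(x[2]+x[0]**2+x[1]**2).round(4),"encl",round(cx,4),round(cy,4),round(r,4))
    return x[:2]
E
python3 -c "
from h import *
c,p,d=load('w1')
hub(c,p)
P=cloud(c,d)
m=(P[...,2]>.149)&(P[...,2]<.157)
Q=P[m];print(len(Q),Q.mean(0),Q.min(0),Q.max(0))
hsv=cv2.cvtColor(p,cv2.COLOR_RGB2HSV)
m=cv2.inRange(hsv,(78,80,40),(96,255,255))
m=cv2.morphologyEx(m,cv2.MORPH_CLOSE,np.ones((9,9),np.uint8))
# edges of mixer top: rows 10..240
L=[];Rr=[]
for v in range(10,230,5):
    u=np.where(m[v])[0]
    if len(u): L.append(onz(c,u.min(),v,.105)[:2]);Rr.append(onz(c,u.max(),v,.105)[:2])
for E in(L,Rr):
    E=np.array(E);f=np.polyfit(E[:,0],E[:,1],1);print('edge slope',f[0],'y at .57',np.polyval(f,.57))
print(onz(c,372*1.0,120,.157), 'button', onz(c,200+568/3.3,20+330/3.3,.158))
"
```

```text
bead centre LSQ [ 0.577  -0.2383] r 0.0257 encl 0.5769 -0.2385 0.0262
5110 [ 0.57610731 -0.23787947  0.15408926] [ 0.550971   -0.26406892  0.14903323] [ 0.60316034 -0.21215326  0.15696762]
edge slope -0.013140540951486984 y at .57 -0.318690163013806
edge slope -0.018023067035304294 y at .57 -0.15977865501467223
[ 0.58252872 -0.22538971  0.157     ] button [ 0.58247904 -0.22549847  0.158     ]
```

```bash
python3 -c "
from h import *
plan([.577,-.2383,.185],np.pi/2,1)"
```

```text
n 2 dp [-0.0703  0.0237 -0.0129] rv [-0.008  0.005 -0.047]
[-0.004,0.002,-0.024,0.0102,-0.0356,0.0067,1,
-0.004,0.002,-0.024,0.011,-0.0354,0.0065,1]
```

Emit:
drive_tool(series=[-0.004, 0.002, -0.024, 0.01, -0.035, 0.006, 1, -0.004, 0.002, -0.024, 0.011, -0.035, 0.006, 1, 0, 0, 0, 0, 0, 0, 1, 0, 0, 0, 0, 0, 0, 1])

```text
t: 3.15
tool_pos: [0.576, -0.234, 0.1872]
ee_rot: [0.704, 0.711, 0.001, 0.001]
ft_force: [0.5, -0.2, -0.0]
opening: 0.0854
```

```bash
python3 -c "
from h import *
st()
plan([.577,-.2383,.128],np.pi/2,1,n=3)"
```

```text
t3.15 pos [ 0.576  -0.234   0.1872] yaw 1.5808 z [ 0.002 -0.001 -1.   ] F [ 0.53 -0.16 -0.  ] M [-0.05 -0.1   0.02] op 0.0854 q [-0.07  0.3  -0.18  0.   -1.09 -1.49]
n 3 dp [ 0.001  -0.0043 -0.0592] rv [0.002 0.001 0.01 ]
[0.001,0,0.003,-0.0014,0.0003,0.0197,1,
0.001,0,0.003,-0.0014,0.0003,0.0197,1,
0.001,0,0.003,-0.0014,0.0003,0.0197,1]
```

Emit:
drive_tool(series=[0.001, 0, 0.003, -0.002, 0, 0.02, 1, 0.001, 0, 0.003, -0.001, 0, 0.02, 1, 0, 0, 0.003, -0.001, 0, 0.016, 1, 0, 0, 0, 0, 0, 0.002, 1, 0, 0, 0, 0, 0, 0, 1])

```text
t: 3.78
tool_pos: [0.5801, -0.2372, 0.1296]
ee_rot: [0.706, 0.709, 0.001, 0.002]
ft_force: [-0.1, 0.1, 0.8]
opening: 0.0854
```

```bash
python3 -c "
from h import *
st()
s,c,p,d=grab('w2')
"
```

```text
t3.77 pos [ 0.5801 -0.2372  0.1296] yaw 1.5751 z [ 0.004 -0.002 -1.   ] F [-0.06  0.11  0.75] M [-0.04 -0.   -0.02] op 0.0854 q [-0.08  0.36 -0.24  0.   -0.97 -1.49]
```

View pics/w2.png

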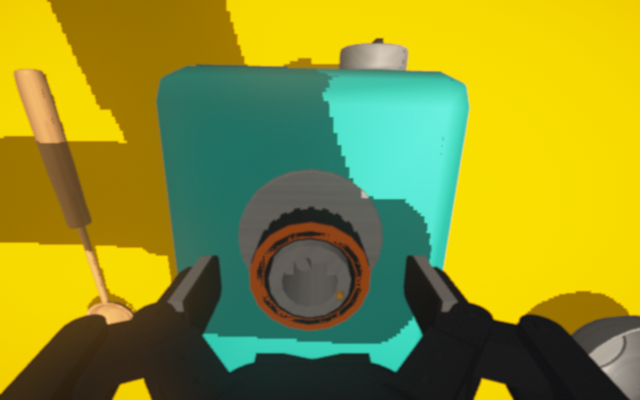

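The collar sits between the pads at about (309,277), with the fingers at 215 and 410, so it is centred. I'll close on it.

Emit:
drive_tool(series=[0, 0, 0, -0.001, -0.003, 0.001, 0, 0, 0, 0, 0, 0, 0, -0.5, 0, 0, 0, 0, 0, 0, -1, 0, 0, 0, 0, 0, 0, -1, 0, 0, 0, 0, 0, 0, -1, 0, 0, 0, 0, 0, 0, -1], newtons=50)

```text
t: 4.58
tool_pos: [0.5775, -0.2384, 0.1303]
ee_rot: [0.706, 0.709, 0.002, 0.003]
ft_force: [0.1, -0.1, -0.1]
opening: 0.0488
```

```bash
python3 -c "
from h import *
st()
"
```

```text
t4.58 pos [ 0.5775 -0.2384  0.1303] yaw 1.5751 z [ 0.007 -0.002 -1.   ] F [ 0.1  -0.06 -0.07] M [0.05 0.16 0.02] op 0.0488 q [-0.08  0.35 -0.24  0.   -0.97 -1.49]
```

Emit:
drive_tool(series=[0, 0, 0, 0, 0, 0.004, -1, 0, 0, 0, 0, 0, 0.004, -1, 0, 0, 0, 0, 0, 0.003, -1, 0, 0, 0, 0, 0, 0, -1])

```text
t: 5.08
tool_pos: [0.5775, -0.2384, 0.1207]
ee_rot: [0.705, 0.709, 0.002, 0.004]
ft_force: [-2.1, 1.6, 5.3]
opening: 0.0487
```

```bash
python3 -c "
from h import *
st()
"
```

```text
t5.08 pos [ 0.5775 -0.2384  0.1207] yaw 1.5759 z [ 0.008 -0.003 -1.   ] F [-2.14  1.57  5.35] M [ 0.54  0.83 -0.03] op 0.0487 q [-0.08  0.36 -0.25  0.   -0.95 -1.49]
```

Emit:
drive_tool(series=[-0.003, 0.008, 0, 0, 0, 0.003, -1, 0, 0, 0, 0, 0, 0.003, -1, 0, 0, 0, 0, 0, 0.001, -1])

```text
t: 5.45
tool_pos: [0.5776, -0.2383, 0.1177]
ee_rot: [0.705, 0.709, 0.006, 0.003]
ft_force: [-2.8, 1.7, 6.8]
opening: 0.0487
```

```bash
python3 -c "
from h import *
st()
"
```

```text
t5.45 pos [ 0.5776 -0.2383  0.1177] yaw 1.5776 z [ 0.012  0.004 -1.   ] F [-2.84  1.69  6.77] M [ 0.56  1.25 -0.12] op 0.0487 q [-0.08  0.36 -0.26 -0.01 -0.94 -1.48]
```

Emit:
drive_tool(series=[0.01, -0.004, 0, 0, 0, 0.002, -1, 0, 0, 0, 0, 0, 0.002, -1])

```text
t: 5.7
tool_pos: [0.5775, -0.2385, 0.1176]
ee_rot: [0.704, 0.71, 0.001, 0.002]
ft_force: [-7.0, 4.4, 18.5]
opening: 0.0492
```

```bash
python3 -c "
from h import *
st()
"
```

```text
t5.70 pos [ 0.5775 -0.2385  0.1176] yaw 1.5787 z [ 0.003 -0.001 -1.   ] F [-6.96  4.43 18.52] M [ 1.68  2.46 -0.16] op 0.0492 q [-0.08  0.37 -0.25  0.   -0.95 -1.48]
```

It is at the stop, with the force rising to 18 N. Now I'll release, rise, and look straight down the bore.

Emit:
drive_tool(series=[0, 0, 0, 0, 0, -0.001, 1, 0, 0, 0, 0, 0, 0, 1, 0, 0, 0, 0, 0, 0, 1, 0, 0, 0, 0, 0, 0, 1, 0, 0, 0, 0, 0, -0.025, 1, 0, 0, 0, 0, 0, -0.025, 1, 0, 0, 0, 0, 0.038, -0.01, 1, 0, 0, 0, 0, 0.038, 0, 1, 0, 0, 0, 0, 0, 0, 1, 0, 0, 0, 0, 0, 0, 1])

```text
t: 6.95
tool_pos: [0.6545, -0.2379, 0.1782]
ee_rot: [0.705, 0.71, -0.0, 0.001]
ft_force: [-0.5, -0.2, -0.3]
opening: 0.0855
```

```bash
python3 -c "
from h import *
st()
s,c,p,d=grab('w3')
h=hub(c,p,.1425)
P=cloud(c,d);hsv=cv2.cvtColor(p,cv2.COLOR_RGB2HSV)
m=cv2.inRange(hsv,(4,150,60),(16,255,255))>0;print('bead z',np.percentile(P[m][:,2],[50,80,95]))
T=np.array(c['cam_to_world']);print('cam',T[:3,3])
def pix(w):
    q=T[:3,:3].T@(np.array(w)-T[:3,3]);return q[0]/q[2]*c['fx']+c['cx'],q[1]/q[2]*c['fy']+c['cy']
print('rim',pix([*h,.155]),'spindle',pix([*h,.126]))
u,v=map(int,pix([*h,.14]))
g=p[v-45:v+45,u-45:u+45].astype(np.float32)
g=np.clip((g-20)*1.8,0,255).astype(np.uint8)
a=cv2.resize(g,(600,600),interpolation=cv2.INTER_CUBIC);cv2.imwrite('pics/w3z.png',a[:,:,::-1])
"
```

```text
t6.95 pos [ 0.6545 -0.2379  0.1782] yaw 1.5779 z [ 0.001 -0.001 -1.   ] F [-0.47 -0.19 -0.32] M [-0.06  0.05  0.  ] op 0.0855 q [-0.07  0.43 -0.01  0.   -1.14 -1.49]
bead centre LSQ [ 0.577  -0.2384] r 0.0257 encl 0.577 -0.2383 0.0262
bead z [0.14455769 0.14528498 0.14584212]
cam [ 0.5785452  -0.23834319  0.32134545]
rim (np.float64(312.2604252477884), np.float64(98.76717683948597)) spindle (np.float64(312.26827650293905), np.float64(99.24240304978244))
```

View pics/w3z.png

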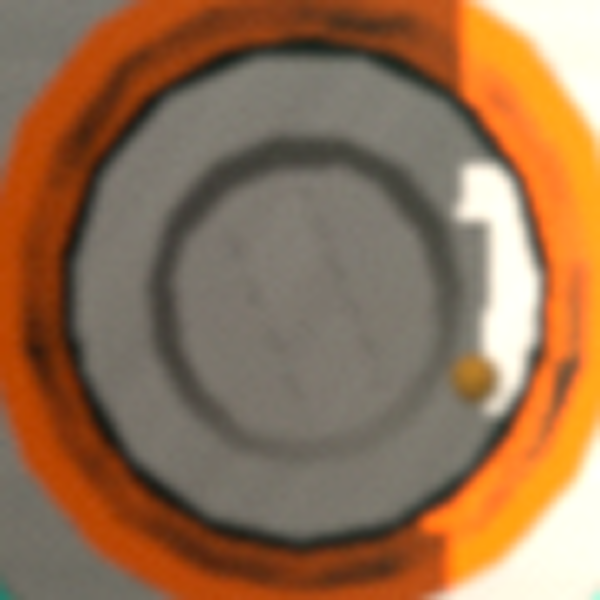

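View pics/w3.png

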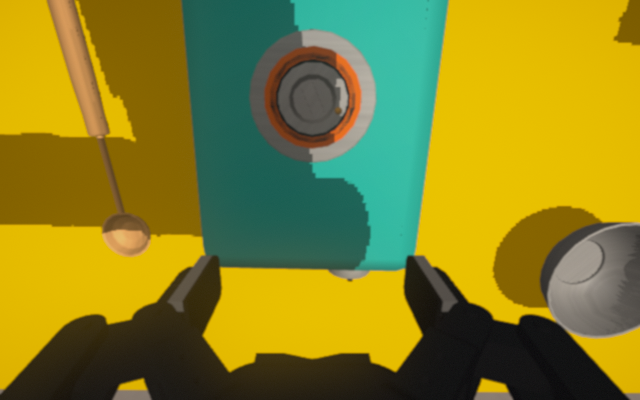

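The collar is caught: the bead has dropped to about 0.145. The bore floor shows two faint parallel lines, so I'll stretch the contrast.

```bash
python3 -c "
from h import *
c,p,d=load('w3')
g=p[99-24:99+24,312-24:312+24].astype(np.float32).mean(2)
r=g[12:36,12:36];print(r.min(),r.max())
g=cv2.resize(g,(600,600),interpolation=cv2.INTER_CUBIC)
g=cv2.GaussianBlur(g,(0,0),6)
bg=cv2.GaussianBlur(g,(0,0),60)
q=g-bg;cv2.imwrite('pics/w3s.png',np.clip(128+q*10,0,255).astype(np.uint8))
"
```

```text
80.666664 89.666664
```

View pics/w3s.png

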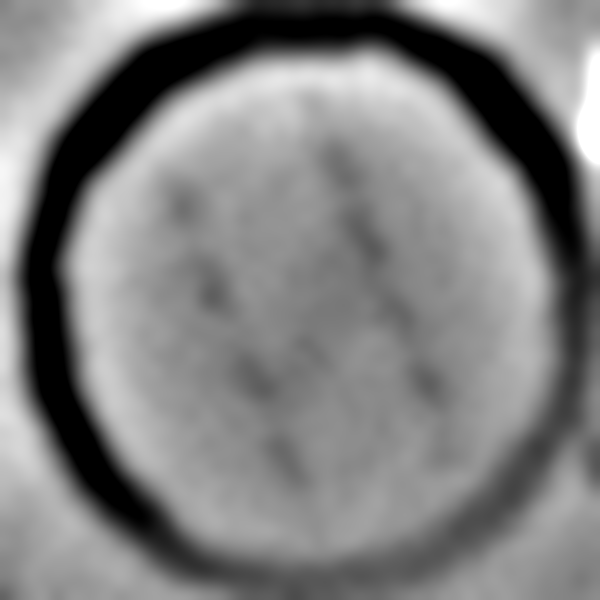

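Two parallel lines about 8 mm apart pass symmetrically about the bore centre, tilted about 23°. That puts the slot at roughly +0.41 rad in the world frame. Next is the reamer.

```bash
python3 -c "
from h import *
plan([.582,.191,.19],np.pi/2,1)"
```

```text
n 8 dp [-0.0725  0.4288  0.0119] rv [0.001 0.001 0.007]
[0,0,0.001,0.0537,-0.0087,-0.0015,1,
0,0,0.001,0.0537,-0.0087,-0.0015,1,
0,0,0.001,0.0536,-0.0088,-0.0015,1,
0,0,0.001,0.0536,-0.0088,-0.0015,1,
0,0,0.001,0.0536,-0.0089,-0.0015,1,
0,0,0.001,0.0536,-0.0089,-0.0015,1,
0,0,0.001,0.0536,-0.009,-0.0015,1,
0,0,0.001,0.0536,-0.009,-0.0015,1]
```

Emit:
drive_tool(series=[0, 0, 0, 0.054, -0.009, -0.006, 1, 0, 0, 0, 0.054, -0.009, -0.006, 1, 0, 0, 0, 0.054, -0.009, 0, 1, 0, 0, 0, 0.054, -0.009, 0, 1, 0, 0, 0, 0.054, -0.009, 0, 1, 0, 0, 0, 0.054, -0.009, 0, 1, 0, 0, 0, 0.054, -0.009, 0, 1, 0, 0, 0, 0.054, -0.009, 0, 1, 0, 0, 0, 0, 0, 0, 1, 0, 0, 0, 0, 0, 0, 1])

```text
t: 8.25
tool_pos: [0.5712, 0.2026, 0.1909]
ee_rot: [0.706, 0.708, 0.0, 0.0]
ft_force: [0.5, -0.7, 0.3]
opening: 0.0854
```

```bash
python3 -c "
from h import *
st()
s,c,p,d=grab('w4')
P=cloud(c,d);hsv=cv2.cvtColor(p,cv2.COLOR_RGB2HSV)
m=((P[...,2]>.088)&(P[...,2]<.099)&(hsv[...,1]<70)).astype(np.uint8)
n,l,sg,ce=cv2.connectedComponentsWithStats(m);print([ (x.tolist(),y.round(0).tolist()) for x,y in zip(sg[1:],ce[1:]) if x[4]>80])
cv2.imwrite('pics/w4m.png',m*255)
"
```

```text
t8.25 pos [0.5712 0.2026 0.1909] yaw 1.5744 z [ 0.001  0.    -1.   ] F [ 0.46 -0.68  0.26] M [-0.05  0.01 -0.01] op 0.0854 q [ 0.66  0.27 -0.2   0.   -1.09 -2.23]
[([287, 73, 57, 42, 790], [316.0, 87.0]), ([278, 118, 55, 35, 639], [303.0, 140.0])]
```

View pics/w4.png

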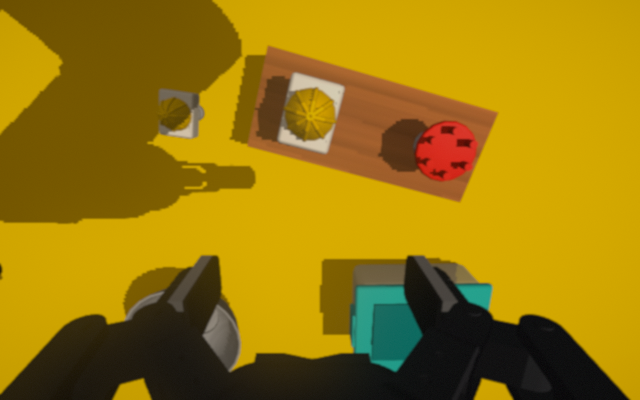

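View pics/w4m.png

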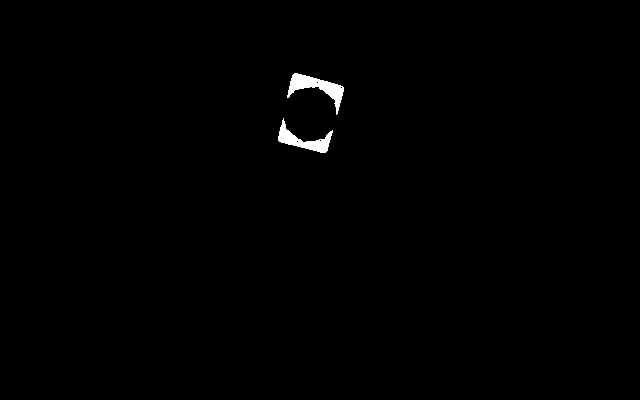

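The block is fully segmented, with corners around (293,73), (344,87), (326,152) and (278,141). Now I'll measure its pose.

```bash
python3 -c "
from h import *
c,p,d=load('w4')
m=cv2.imread('pics/w4m.png',0);pts=np.argwhere(m>0)[:,::-1]
W=np.array([onz(c,u,v,.094)[:2] for u,v in pts])
r=cv2.minAreaRect((W*1000).astype(np.float32));b=cv2.boxPoints(r);print(r);print(b)
e=[b[1]-b[0],b[2]-b[1]];e.sort(key=np.linalg.norm)
a=np.arctan2(e[0][1],e[0][0])%np.pi;print('short axis angle',a)
hs=cv2.cvtColor(p,cv2.COLOR_RGB2HSV)
w=cv2.inRange(hs,(0,80,20),(25,255,190))
# cone circle
ctr=np.array(r[0])/1000
plan([*ctr,.16],a,1)
"
```

```text
((503.74456787109375, 200.6217041015625), (38.69218826293945, 50.534934997558594), 75.76131439208984)
[[474.49493 188.08476]
 [523.47736 175.6551 ]
 [532.9942  213.15865]
 [484.01178 225.5883 ]]
short axis angle 1.3222834
n 2 dp [-0.0676 -0.0018 -0.0309] rv [ 0.001 -0.001  0.252]
[0.001,-0,0.126,-0.0008,-0.0338,0.0154,1,
0.001,-0,0.126,-0.005,-0.0335,0.0155,1]
```

Emit:
drive_tool(series=[0, 0, 0.126, -0.001, -0.034, 0.012, 1, 0, 0, 0.126, -0.005, -0.034, 0.012, 1, 0, 0, 0, 0, 0, 0, 1, 0, 0, 0, 0, 0, 0, 1])

```text
t: 8.8
tool_pos: [0.5026, 0.1956, 0.1667]
ee_rot: [0.793, 0.609, 0.001, 0.0]
ft_force: [0.0, 0.1, 1.1]
opening: 0.0853
```

```bash
python3 -c "
from h import *
st()
s,c,p,d=grab('w5')
P=cloud(c,d);hsv=cv2.cvtColor(p,cv2.COLOR_RGB2HSV)
m=((P[...,2]>.086)&(P[...,2]<.100)&(hsv[...,1]<70)&(hsv[...,2]>90)).astype(np.uint8)
pts=np.argwhere(m>0)[:,::-1]
W=np.array([onz(c,u,v,.094)[:2] for u,v in pts])
k=np.linalg.norm(W-[.504,.2],axis=1)<.04;W=W[k]
r=cv2.minAreaRect((W*1000).astype(np.float32));print(r)
C=P[(np.linalg.norm(P[...,:2]-[.504,.2],axis=-1)<.03)];print('cone top',C[C[:,2]>.116].mean(0),C[:,2].max())
plan([.5037,.2006,.1],1.322,1)
"
```

```text
t8.80 pos [0.5026 0.1956 0.1667] yaw 1.3089 z [ 0.002  0.001 -1.   ] F [0.01 0.09 1.1 ] M [ 0.01 -0.02  0.02] op 0.0853 q [ 0.74  0.19 -0.38  0.   -1.   -2.57]
((501.8971862792969, 200.85137939453125), (38.571807861328125, 51.48977279663086), 75.60043334960938)
cone top [0.49163421 0.20406062 0.24321338] 0.2636841568247217
n 2 dp [ 0.0011  0.005  -0.0666] rv [ 0.002 -0.001 -0.014]
[0.001,-0.001,-0.007,0.0025,-0.0002,0.0333,1,
0.001,-0.001,-0.007,0.0025,-0.0001,0.0333,1]
```

View pics/w5.png

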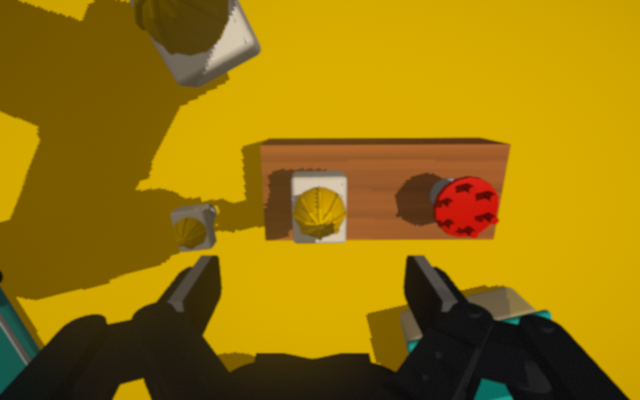

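Emit:
drive_tool(series=[0.002, -0.001, 0.012, 0.005, 0.001, 0.033, 1, 0, 0, 0, 0, 0, 0.03, 1, 0, 0, 0, 0, 0, 0, 1, 0, 0, 0, 0, 0, 0, 1])

```text
t: 9.35
tool_pos: [0.5096, 0.2003, 0.1046]
ee_rot: [0.797, 0.604, 0.002, 0.0]
ft_force: [0.2, -0.1, 0.1]
opening: 0.0858
```

```bash
python3 -c "
from h import *
st()
plan([.503,.2007,.062],1.321,1,n=3)
"
```

```text
t9.35 pos [0.5096 0.2003 0.1046] yaw 1.2961 z [ 0.004  0.002 -1.   ] F [ 0.22 -0.07  0.09] M [0.01 0.   0.  ] op 0.0858 q [ 0.73  0.27 -0.44  0.   -0.86 -2.58]
n 3 dp [-0.0066  0.0004 -0.0426] rv [ 0.003 -0.003 -0.025]
[0.001,-0.001,-0.008,-0.0005,-0.0022,0.0142,1,
0.001,-0.001,-0.008,-0.0005,-0.0022,0.0142,1,
0.001,-0.001,-0.008,-0.0004,-0.0022,0.0142,1]
```

Emit:
drive_tool(series=[0.003, -0.003, -0.012, 0, -0.006, 0.014, 1, 0, 0, -0.012, 0, -0.003, 0.014, 1, 0, 0, 0, 0, -0.002, 0.012, 1, 0, 0, 0, 0, 0, 0, 1, 0, 0, 0, 0, 0, 0, 1])

```text
t: 9.98
tool_pos: [0.4992, 0.2041, 0.0637]
ee_rot: [0.789, 0.614, 0.001, -0.0]
ft_force: [-0.3, 1.7, 0.2]
opening: 0.0855
```

```bash
python3 -c "
from h import *
st()
plan([.503,.2007,.062],1.321,1,n=1)
"
```

```text
t9.97 pos [0.4992 0.2041 0.0637] yaw 1.3225 z [ 0.002  0.002 -1.   ] F [-0.31  1.73  0.2 ] M [ 0.01 -0.03  0.02] op 0.0855 q [ 0.75  0.31 -0.5  -0.   -0.76 -2.57]
n 1 dp [ 0.0038 -0.0034 -0.0017] rv [ 0.001 -0.002  0.002]
[0.001,-0.002,0.002,-0.0024,0.0045,0.0017,1]
```

Emit:
drive_tool(series=[0.001, -0.002, 0, -0.003, 0.003, 0.002, 1, 0, 0, 0, 0, 0, 0, 1])

```text
t: 10.22
tool_pos: [0.5019, 0.2005, 0.0621]
ee_rot: [0.789, 0.614, 0.001, 0.0]
ft_force: [-0.2, -0.2, -0.1]
opening: 0.0855
```

```bash
python3 -c "
from h import *
st()
plan([.503,.2007,.062],1.321,1,n=1)
"
```

```text
t10.22 pos [0.5019 0.2005 0.0621] yaw 1.3227 z [ 0.001  0.001 -1.   ] F [-0.24 -0.17 -0.13] M [ 0.01 -0.06  0.01] op 0.0855 q [ 0.74  0.31 -0.5   0.   -0.76 -2.56]
n 1 dp [ 0.0011  0.0002 -0.0001] rv [ 0.001 -0.001  0.002]
[0.001,-0.001,0.002,0.0004,0.001,0.0001,1]
```

Emit:
drive_tool(series=[0, 0, 0, 0, 0.001, 0, 0, 0, 0, 0, 0, 0, 0, -0.4, 0, 0, 0, 0, 0, 0, -1, 0, 0, 0, 0, 0, 0, -1, 0, 0, 0, 0, 0, 0, -1, 0, 0, 0, 0, 0, 0, -1], newtons=60)

```text
t: 10.98
tool_pos: [0.5035, 0.2003, 0.0628]
ee_rot: [0.789, 0.614, 0.001, 0.0]
ft_force: [1.1, -0.0, -0.1]
opening: 0.0396
```

```bash
python3 -c "
from h import *
st()
"
```

```text
t10.97 pos [0.5035 0.2003 0.0628] yaw 1.3226 z [ 0.002  0.001 -1.   ] F [ 1.11 -0.05 -0.1 ] M [-0.13 -0.01 -0.04] op 0.0396 q [ 0.74  0.31 -0.49  0.   -0.76 -2.56]
```

Gripped, with a 39.6 mm opening across the 40 mm block. TCP minus seat height is 12.8 mm, so home is at TCP z of about 0.168. I'll lift.

Emit:
drive_tool(series=[0, 0, 0, 0, 0, -0.015, -1, 0, 0, 0, 0, 0, -0.02, -1, 0, 0, 0, 0, 0, -0.04, -1, 0, 0, 0, 0, 0, -0.05, -1, 0, 0, 0, 0, 0, -0.05, -1, 0, 0, 0, 0, 0, 0, -1])

```text
t: 11.72
tool_pos: [0.5018, 0.1992, 0.2467]
ee_rot: [0.789, 0.614, 0.0, 0.0]
ft_force: [0.6, 0.7, -3.0]
opening: 0.0393
```

```bash
python3 -c "
from h import *
st()
plan([.577,-.2384,.237],1.57+.30,-1)
"
```

```text
t11.72 pos [0.5018 0.1992 0.2467] yaw 1.3223 z [ 0.001  0.    -1.   ] F [ 0.59  0.74 -3.03] M [ 0.04 -0.   -0.02] op 0.0393 q [ 0.74  0.13 -0.26  0.   -1.18 -2.56]
n 9 dp [ 0.0752 -0.4376 -0.0097] rv [ 0.001 -0.    -0.548]
[0,-0,-0.061,-0.0451,0.0201,0.0011,-1,
0,-0,-0.061,-0.0462,0.0173,0.0011,-1,
0,-0,-0.061,-0.0472,0.0144,0.0011,-1,
0,-0,-0.061,-0.048,0.0115,0.0011,-1,
0,-0,-0.061,-0.0486,0.0086,0.0011,-1,
0,-0,-0.061,-0.049,0.0056,0.0011,-1,
0,-0,-0.061,-0.0493,0.0026,0.0011,-1,
0,-0,-0.061,-0.0493,-0.0004,0.0011,-1,
0,-0,-0.061,-0.0492,-0.0034,0.0011,-1]
```

Emit:
drive_tool(series=[0, 0, -0.061, -0.045, 0.02, 0, -1, 0, 0, -0.061, -0.046, 0.017, 0, -1, 0, 0, -0.061, -0.047, 0.014, 0, -1, 0, 0, -0.061, -0.048, 0.012, 0, -1, 0, 0, -0.061, -0.049, 0.009, 0, -1, 0, 0, -0.061, -0.049, 0.006, 0, -1, 0, 0, -0.061, -0.049, 0.003, 0, -1, 0, 0, -0.061, -0.049, 0, 0, -1, 0, 0, -0.061, -0.049, -0.003, 0, -1, 0, 0, 0, 0, 0, 0, -1, 0, 0, 0, 0, 0, 0, -1])

```text
t: 13.1
tool_pos: [0.5767, -0.2491, 0.2404]
ee_rot: [0.586, 0.811, -0.002, -0.007]
ft_force: [0.1, 0.1, -0.9]
opening: 0.0387
```

```bash
python3 -c "
from h import *
st()
plan([.577,-.2384,.225],1.57+.30,-1,n=2)
p,d=snapshot('scene');cv2.imwrite('pics/s1.png',cv2.resize(p[100:300,160:400,::-1],None,fx=3,fy=3,interpolation=cv2.INTER_CUBIC))
"
```

```text
t13.10 pos [ 0.5767 -0.2491  0.2404] yaw 1.8904 z [-0.013  0.005 -1.   ] F [ 0.12  0.11 -0.94] M [ 0.01 -0.04 -0.  ] op 0.0387 q [-0.1   0.29 -0.07 -0.   -1.23 -1.15]
n 2 dp [ 0.0003  0.0107 -0.0154] rv [-0.011 -0.009  0.02 ]
[-0.005,-0.004,0.01,0.005,0.0019,0.0077,-1,
-0.005,-0.004,0.01,0.005,0.0018,0.0077,-1]
```

View pics/s1.png

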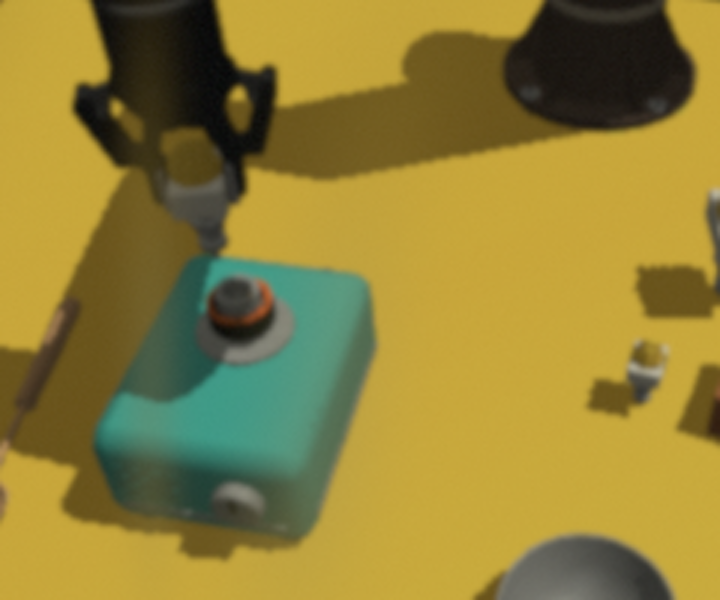

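Emit:
drive_tool(series=[-0.008, -0.006, -0.012, 0.008, 0.003, 0.006, -1, -0.004, -0.003, 0.01, 0.003, 0.001, 0.006, -1, 0, 0, 0, 0, 0, 0, -1, 0, 0, 0, 0, 0, 0, -1])

```text
t: 13.65
tool_pos: [0.5767, -0.233, 0.2281]
ee_rot: [0.583, 0.813, 0.001, 0.001]
ft_force: [-0.1, 0.1, -2.5]
opening: 0.0393
```

```bash
python3 -c "
from h import *
st()
plan([.5776,-.2383,.21],1.57+.30,-1,n=2)
"
```

```text
t13.65 pos [ 0.5767 -0.233   0.2281] yaw 1.8970 z [ 0.003  0.    -1.   ] F [-0.08  0.11 -2.49] M [-0.02 -0.02 -0.02] op 0.0393 q [-0.07  0.27 -0.12 -0.   -1.18 -1.17]
n 2 dp [ 0.0009 -0.0053 -0.0181] rv [0.003 0.001 0.027]
[0.001,0,0.013,-0.0026,-0.0004,0.0091,-1,
0.001,0,0.013,-0.0026,-0.0004,0.0091,-1]
```

Emit:
drive_tool(series=[0.002, 0, 0.01, -0.004, -0.001, 0.01, -1, 0, 0, 0.01, 0, 0, 0.004, -1, 0, 0, 0, 0, 0, 0, -1])

```text
t: 14.02
tool_pos: [0.5771, -0.2376, 0.213]
ee_rot: [0.592, 0.806, 0.0, 0.0]
ft_force: [-0.0, 0.4, -2.5]
opening: 0.0396
```

```bash
python3 -c "
from h import *
st()
plan([.5776,-.2383,.208],1.57+.30,-1,n=1)
"
```

```text
t14.03 pos [ 0.5771 -0.2376  0.213 ] yaw 1.8753 z [ 0.001 -0.    -1.   ] F [-0.03  0.4  -2.51] M [-0.02 -0.04  0.01] op 0.0396 q [-0.08  0.29 -0.13  0.   -1.15 -1.19]
n 1 dp [ 0.0005 -0.0007 -0.005 ] rv [0.001 0.001 0.005]
[0.001,0.001,0.005,-0.0008,0.0002,0.005,-1]
```

Emit:
drive_tool(series=[0.001, 0, 0, -0.001, 0, 0.004, -1, 0, 0, 0, 0, 0, 0.004, -1, 0, 0, 0, 0, 0, 0.003, -1, 0, 0, 0, 0, 0, 0, -1])

```text
t: 14.52
tool_pos: [0.5775, -0.2389, 0.2012]
ee_rot: [0.592, 0.806, -0.0, 0.0]
ft_force: [1.2, 0.2, -2.2]
opening: 0.0394
```

```bash
python3 -c "
from h import *
st()
plan([.5776,-.2383,.195],1.57+.30,-1,n=1)
"
```

```text
t14.53 pos [ 0.5775 -0.2389  0.2012] yaw 1.8750 z [-0.    -0.001 -1.   ] F [ 1.15  0.16 -2.2 ] M [ 0.    0.04 -0.02] op 0.0394 q [-0.08  0.3  -0.15  0.   -1.13 -1.19]
n 1 dp [ 0.0001  0.0006 -0.0062] rv [-0.001  0.001  0.005]
[-0.001,0.001,0.005,0.0005,0.0003,0.0062,-1]
```

Emit:
drive_tool(series=[0, 0, 0, 0.001, 0, 0.003, -1, 0, 0, 0, 0, 0, 0.003, -1, 0, 0, 0, 0, 0, 0.002, -1])

```text
t: 14.9
tool_pos: [0.5773, -0.2378, 0.193]
ee_rot: [0.592, 0.806, -0.0, 0.0]
ft_force: [-0.2, -0.4, -1.2]
opening: 0.0389
```

```bash
python3 -c "
from h import *
st()
plan([.5776,-.2383,.19],1.57+.30,-1,n=1)
"
```

```text
t14.90 pos [ 0.5773 -0.2378  0.193 ] yaw 1.8751 z [ 0.    -0.001 -1.   ] F [-0.16 -0.38 -1.23] M [-0.14  0.13 -0.02] op 0.0389 q [-0.08  0.3  -0.16  0.   -1.11 -1.19]
n 1 dp [ 0.0003 -0.0005 -0.003 ] rv [-0.     0.001  0.005]
[-0,0.001,0.005,-0.0005,0.0002,0.003,-1]
```

Emit:
drive_tool(series=[0, 0, 0, 0, 0, 0.003, -1, 0, 0, 0, 0, 0, 0.003, -1, 0, 0, 0, 0, 0, 0.003, -1])

```text
t: 15.28
tool_pos: [0.5772, -0.238, 0.1836]
ee_rot: [0.592, 0.806, -0.0, 0.0]
ft_force: [0.1, -0.3, -2.2]
opening: 0.0392
```

Emit:
drive_tool(series=[0, 0, 0, 0, 0, 0.003, -1, 0, 0, 0, 0, 0, 0.002, -1, 0, 0, 0, 0, 0, 0.002, -1])

```text
t: 15.65
tool_pos: [0.5772, -0.238, 0.1759]
ee_rot: [0.592, 0.806, -0.0, 0.0]
ft_force: [-0.1, -0.8, -1.4]
opening: 0.0393
```

```bash
python3 -c "
from h import *
st()
"
```

```text
t15.65 pos [ 0.5772 -0.238   0.1759] yaw 1.8752 z [ 0.    -0.001 -1.   ] F [-0.05 -0.77 -1.37] M [-0.08  0.16  0.  ] op 0.0393 q [-0.08  0.32 -0.18  0.   -1.07 -1.19]
```

Emit:
drive_tool(series=[0, 0, 0, 0, 0, 0.002, -1, 0, 0, 0, 0, 0, 0.001, -1, 0, 0, 0, 0, 0, 0.001, -1])

```text
t: 16.02
tool_pos: [0.5773, -0.2381, 0.1717]
ee_rot: [0.592, 0.806, -0.0, 0.0]
ft_force: [-0.1, -0.4, -0.5]
opening: 0.0393
```

Emit:
drive_tool(series=[0, 0, 0.01, 0, 0, 0.001, -1, 0, 0, 0.01, 0, 0, 0.001, -1])

```text
t: 16.27
tool_pos: [0.5774, -0.2382, 0.1702]
ee_rot: [0.6, 0.8, -0.0, 0.001]
ft_force: [-1.7, 0.9, 1.9]
opening: 0.0389
```

Light contact. Now I'll turn towards the slot angle with a light push.

Emit:
drive_tool(series=[0, 0, -0.03, 0, 0, 0.0005, -1, 0, 0, -0.03, 0, 0, 0.0005, -1])

```text
t: 16.52
tool_pos: [0.5775, -0.2385, 0.1695]
ee_rot: [0.575, 0.818, -0.001, 0.001]
ft_force: [-0.4, 0.0, -1.6]
opening: 0.0392
```

```bash
python3 -c "
from h import *
st()
"
```

```text
t16.52 pos [ 0.5775 -0.2385  0.1695] yaw 1.9176 z [ 0.001 -0.002 -1.   ] F [-0.43  0.   -1.59] M [-0.12  0.08 -0.04] op 0.0392 q [-0.08  0.32 -0.19  0.   -1.06 -1.15]
```

Emit:
drive_tool(series=[0, 0, -0.03, 0, 0, 0.001, -1, 0, 0, -0.02, 0, 0, 0.001, -1])

```text
t: 16.77
tool_pos: [0.5776, -0.2386, 0.1678]
ee_rot: [0.552, 0.834, -0.001, 0.001]
ft_force: [-2.9, 0.7, 7.8]
opening: 0.0392
```

```bash
python3 -c "
from h import *
st()
"
```

```text
t16.77 pos [ 0.5776 -0.2386  0.1678] yaw 1.9719 z [ 0.001 -0.002 -1.   ] F [-2.87  0.74  7.83] M [ 0.22  1.25 -0.1 ] op 0.0392 q [-0.08  0.32 -0.19  0.   -1.05 -1.09]
```

```bash
python3 -c "
from h import *
st()
p,d=snapshot('scene');cv2.imwrite('pics/s2.png',cv2.resize(p[160:260,190:310,::-1],None,fx=6,fy=6,interpolation=cv2.INTER_CUBIC))
st()
s,c,p,d=grab('w6')
"
```

```text
t16.77 pos [ 0.5776 -0.2386  0.1678] yaw 1.9719 z [ 0.001 -0.002 -1.   ] F [-2.87  0.74  7.83] M [ 0.22  1.25 -0.1 ] op 0.0392 q [-0.08  0.32 -0.19  0.   -1.05 -1.09]
t16.82 pos [ 0.5775 -0.2387  0.1678] yaw 1.9728 z [ 0.001 -0.002 -1.   ] F [-2.2  -0.35  2.67] M [-0.21  0.65 -0.02] op 0.0390 q [-0.08  0.32 -0.19  0.   -1.05 -1.09]
```

View pics/s2.png

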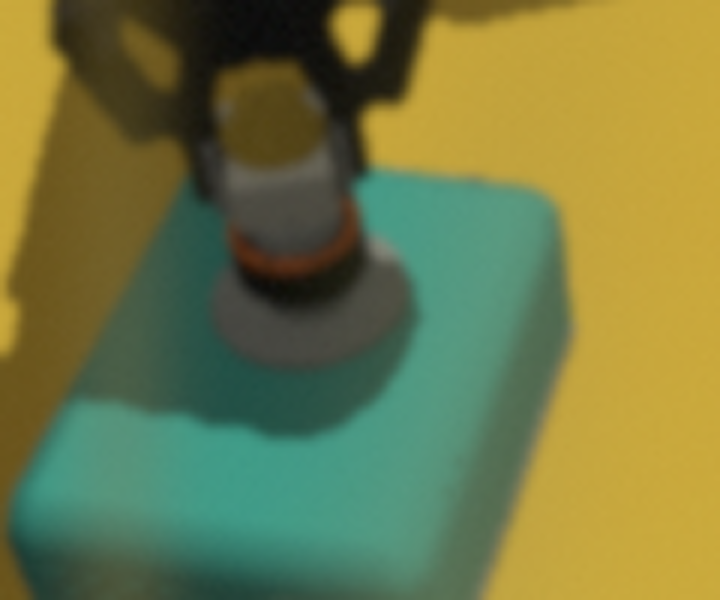

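View pics/w6.png

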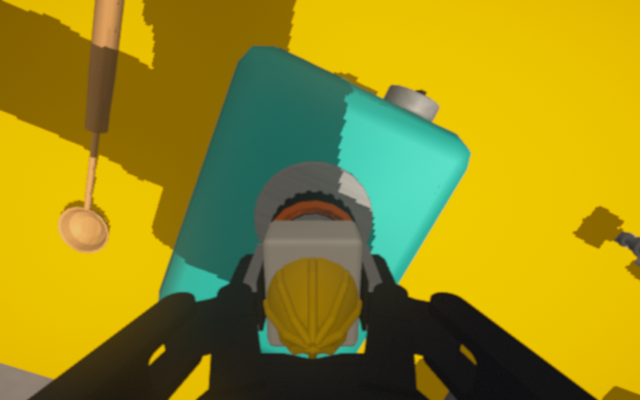

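```bash
python3 -c "
from h import *
for t in('w1','w2','w3','w6'):
    c,p,d=load(t)
    P=cloud(c,d);hsv=cv2.cvtColor(p,cv2.COLOR_RGB2HSV)
    m=(cv2.inRange(hsv,(4,150,60),(14,255,255))>0)&(np.linalg.norm(P[...,:2]-[.577,-.2384],axis=-1)<.03)
    q=P[m];k=q[:,0]<.577
    print(t,m.sum(),np.percentile(q[k][:,2],[20,50,80,95]).round(4))
c,p,d=load('w6');P=cloud(c,d)
print('block top z', P[228:240,300:330,2].mean())
"
```

```text
w1 2790 [0.1531 0.1537 0.1543 0.1549]
w2 3825 [0.153  0.1535 0.154  0.1545]
w3 3061 [0.1443 0.1449 0.1454 0.146 ]
w6 829 [0.1529 0.1535 0.1541 0.1546]
block top z 0.194146232164459
```

The collar has sprung up: the bead is back at 0.1535, the same as in the first pictures. I'll give one gentle push to make sure it's fully home, then release.

Emit:
drive_tool(series=[0, 0, 0, 0, 0, 0.001, -1, 0, 0, 0, 0, 0, 0.001, -1])

```text
t: 17.12
tool_pos: [0.5776, -0.2386, 0.1678]
ee_rot: [0.552, 0.834, -0.001, 0.002]
ft_force: [-3.9, 0.6, 8.2]
opening: 0.0393
```

```bash
python3 -c "
from h import *
st()
c,p,d=load('w6');P=cloud(c,d)
print(P[215:265:5,313,2].round(4), P[215:265:5,313,0].round(4))
c,p,d=load('w5');P=cloud(c,d)
print(P[165:245:8,320,2].round(4))
"
```

```text
t17.12 pos [ 0.5776 -0.2386  0.1678] yaw 1.9722 z [ 0.002 -0.003 -1.   ] F [-3.87  0.62  8.16] M [0.67 1.49 0.  ] op 0.0393 q [-0.08  0.32 -0.2   0.   -1.05 -1.09]
[0.1509 0.1556 0.311  0.1897 0.1961 0.1981 0.1995 0.2001 0.1988 0.202 ] [0.5611 0.5621 0.5075 0.5542 0.5537 0.5548 0.5562 0.5579 0.5605 0.5609]
[0.0498 0.0836 0.0945 0.1007 0.1082 0.1147 0.1183 0.1218 0.1215 0.1177]
```

There's a hard stop at exactly the predicted home height, with the block top at 0.199. A small upward tug will test the lock, then I'll release.

Emit:
drive_tool(series=[0, 0, 0, 0, 0, -0.001, -1, 0, 0, 0, 0, 0, -0.001, -1])

```text
t: 17.38
tool_pos: [0.5774, -0.2384, 0.1692]
ee_rot: [0.552, 0.834, -0.0, 0.001]
ft_force: [-0.5, -0.6, -1.1]
opening: 0.039
```

Emit:
drive_tool(series=[0, 0, 0, 0, 0, 0.0005, 1, 0, 0, 0, 0, 0, 0, 1, 0, 0, 0, 0, 0, 0, 1, 0, 0, 0, 0, 0, 0, 1, 0, 0, 0, 0, 0, 0, 1])

```text
t: 18.0
tool_pos: [0.5782, -0.2382, 0.1686]
ee_rot: [0.552, 0.834, -0.0, 0.002]
ft_force: [-0.4, -0.0, -1.0]
opening: 0.0853
```

```bash
python3 -c "
from h import *
st()
grab('w7')"
```

```text
t18.00 pos [ 0.5782 -0.2382  0.1686] yaw 1.9723 z [ 0.003 -0.002 -1.   ] F [-0.35 -0.03 -1.04] M [ 0.03 -0.03 -0.03] op 0.0853 q [-0.08  0.32 -0.19  0.   -1.05 -1.09]
```

View pics/w7.png

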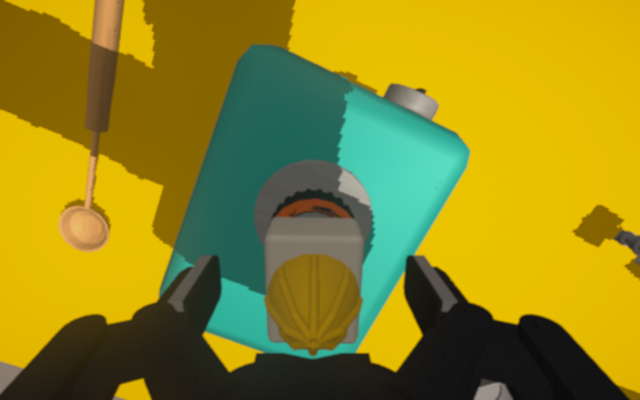

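The fingers are open and clear of the block. The tug moved up 1.4 mm with little resistance, so I'll retreat and check that the reamer is still fully home.

Emit:
drive_tool(series=[0, 0, 0, 0, 0, -0.03, 1, 0, 0, 0, 0, 0, -0.04, 1, 0, 0, 0, 0, 0, -0.04, 1, 0, 0, 0, 0, 0.035, 0, 1, 0, 0, 0, 0, 0.035, 0, 1, 0, 0, 0, 0, 0, 0, 1, 0, 0, 0, 0, 0, 0, 1])

```text
t: 18.92
tool_pos: [0.6431, -0.2103, 0.2827]
ee_rot: [0.552, 0.834, 0.0, 0.002]
ft_force: [0.6, 0.0, -0.3]
opening: 0.0855
```

```bash
python3 -c "
from h import *
st()
s,c,p,d=grab('w8')
P=cloud(c,d);hsv=cv2.cvtColor(p,cv2.COLOR_RGB2HSV)
rr=np.linalg.norm(P[...,:2]-[.577,-.2384],axis=-1)
m=(cv2.inRange(hsv,(4,150,60),(14,255,255))>0)&(rr<.03)
print('bead',m.sum(),np.percentile(P[m][:,2],[20,50,80]).round(4))
m=(rr<.034)&(P[...,2]>.188)&(P[...,2]<.206)&(hsv[...,1]<70)
print('block top',m.sum(),np.percentile(P[m][:,2],[20,50,80]).round(4))
W=P[m][:,:2];r=cv2.minAreaRect((W*1000).astype(np.float32));print(r)
m=(rr<.04);print('cone top',np.percentile(P[m][:,2],[98,99.5]))
c5,p5,d5=load('w4');P5=cloud(c5,d5);h5=cv2.cvtColor(p5,cv2.COLOR_RGB2HSV)
m=(np.linalg.norm(P5[...,:2]-[.5035,.2005],axis=-1)<.034)&(P5[...,2]>.083)&(P5[...,2]<.101)&(h5[...,1]<70)
print('rack: block top',np.percentile(P5[m][:,2],[20,50,80]).round(4))
"
```

```text
t18.93 pos [ 0.6431 -0.2103  0.2827] yaw 1.9715 z [ 0.003 -0.002 -1.   ] F [ 0.65  0.02 -0.35] M [-0.04  0.02  0.01] op 0.0855 q [-0.03  0.33  0.09  0.   -1.32 -1.14]
bead 56 [0.1532 0.154  0.2049]
block top 1801 [0.1986 0.1994 0.2   ]
((577.2149047851562, -237.55873107910156), (51.870670318603516, 39.99382400512695), 22.560649871826172)
cone top [0.42570686 0.42570686]
rack: block top [0.0937 0.0944 0.0951]
```

View pics/w8.png

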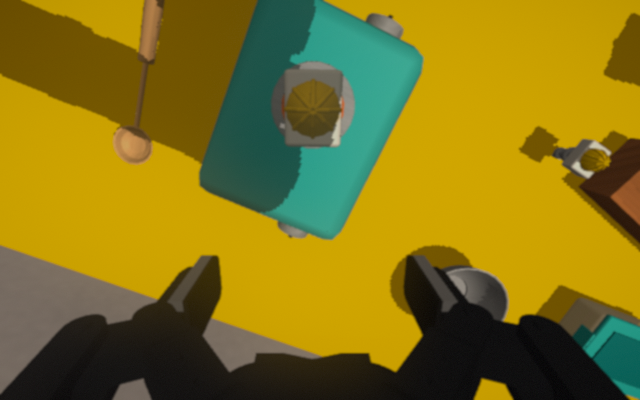

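The reamer stands centred in the hub. The block top is exactly 105.0 mm higher than it was in the rack, which is the rim-minus-rack-top height, so the flange rests on the rim. The bead is at 0.154, so the collar is up. I'll hand in.

```bash
python3 -c "
from station import *
print(finish_job())"
```

```text
the job is handed in; nothing more can be done
None
```

The reamer is fitted in the mixer hub and fully home, the collar is back up, and the gripper is clear of everything. I handed the job in at about 19 s.

**What I did**
- I gripped the collar, pulled it 12.7 mm to its stop (18.5 N vertical there) and let go. It stayed caught, with the bead about 9 mm lower.
- I took the middle-sized reamer from the rack and lowered its shank into the hub. Under about 4 N of contact I turned it until the tongue dropped in, close to the slot angle I had seen in the bore (0.41 rad).
- I pressed it home with about 10 N and the collar sprang up by itself. Then I opened the gripper and backed off.

**Last checks**
- **Seated:** the grip block's top is at 0.1994 m, 105.0 mm above where it stood in the rack. That matches the 105 mm between the rack top and the hub rim.
- **Position:** the block's centre is at (0.577, -0.238), within 1 mm of the hub axis.
- **Collar:** the bead is at 0.154 m, the same as before the job, so the collar is up.

**Not settled:** in a light upward tug before release, the tool rose about 1.4 mm with almost no resistance. It could be play in the lock or slip in the fingers. I didn't pull harder, so the lock itself was not tested by force. The height check above was taken after that tug.

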